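# Set the petal-marking wheel to the yellow stud

## Robot

A 7-joint arm with a two-finger parallel gripper is mounted at the origin on a cart in front of the work surface, level with it; the furniture and walls round the work are solid. World frame = base frame: x ahead of the robot, y to its left, z up, the work surface at z = 0. Lengths are in m, angles in rad, forces in N, time in s.
With the tool pointing down it reaches from about 0.4 to 0.875 m from the base axis. Payload 19.3 kg.
Tool frame: the origin (TCP) lies midway between the tips of the shut fingers; the grasp point (between the pads) lies 19 mm behind it; z points along the fingers, y is the line along which they close (so a half turn about z gives the same grasp; the last joint's range is limited). The gripper opens to 85 mm and grips with 20 to 120 N. Pads are 22 mm wide; open, the fingers measure 114 mm over their backs; the gripper's body (76 mm by 85 mm) begins 54 mm behind the grasp point. The pads swing forward as they close: fully open they stand 13 mm farther back than shut.
Start: joints at [-1.339, 0.521, -0.036, 1.599, 0.021, 1.021, -0.113], TCP at [0.186, 0.597, 0.21] pointing down, gripper open.
Joint ranges: [-2.91, 2.91], [-0.3, 2.13], [-1.5, 1.42], [0.17, 2.43], [-1.26, 4.41], [0.16, 1.93], [-2.52, 2.52]. Speed limits (rad/s): [1.89, 1.89, 2.39, 2.39, 3.01, 3.01, 3.01].

## Interface

Orientations are given as [roll, pitch, yaw] about the fixed x, y, z axes, in that order (R = Rz(yaw) Ry(pitch) Rx(roll)).
In Python, from workcell import bot gives the robot as it stands.
- The arm moves only by the tool move_arm, never from a script. Its argument "series" is a list of rows, each a list of 3 entries, a list of its own where there are three numbers: the shift along the tool's x, y, z in cm, then the turn, a rotation vector about the tool's x, y, z in rad, then the opening in per cent of the stroke, from 0 (shut) to 100 (fully open). A call has 1 to 20 rows; each row is the pose to reach, as a shift and turn from the pose commanded when the call began, along the tool's axes at that moment; what a row does not reach only later rows make up. A row lasts 1/12 s, in which the tool goes at most 41.7 mm and 7.16 degrees, less where a joint would pass 70% of its speed; a pose out of reach is approached as far as the arm can. A call with a gripper value outside its range is refused whole. The fingers move at their own pace and stop on an object; "squeeze" is the grip in N (left out, the last holds). Time passes only in rows, so rows that repeat a pose let the fingers close. It gives the time, the measured TCP pose, the force, the opening and the grip force at its end, in the units of the state.
- bot.observe(): the state, without advancing time (a new reading comes with each control period).
- bot.grab_frame(name): name is "scene" or "side" or "wrist"; returns (picture, depth): 384x512x3 uint8, red, green, blue; 384x512 float32, m along the optical axis (not along the pixel's ray), 0 where there is no reading.
- bot.camera_params(name): a dict with "fovy" (degrees; the focal length in pixels is half the picture's height over the tangent of half this angle, whatever the lens; pixels are square), "cx", "cy" (the principal point, pixels), "dist_coeffs" ([k1, k2, p1, p2, k3] as OpenCV has them; the pictures are not rectified), "R" (3x3) and "t" (3): a world point X has camera coordinates R X + t; the wrist camera has in their place "tool_from_camera" (4x4, takes a point from camera to tool coordinates, whose origin is the TCP and whose axes are the flange's). Camera axes: x right, y down, z forward; pixel columns grow to the right and rows downward; lengths in m; the calibration is good to about 2 mm. A picture is of the moment at which its call begins: read the wrist's pose just before it. camera_params takes no time and is no camera call.
- bot.job_done(): hands the job in; it is judged then, once.
Trained networks look in the newest picture that a camera, given by its name, has taken for a name from the list of things; names that differ only in an ending like _2 or _b are one class to them, and where a whole thing is asked for, a point or a joint stands for the part that bears it (a point fixed in the world has none). Each returns a list of dicts, best first, with "conf" (0 to 1); they miss things now and then, are a little off and sometimes report something else, mostly with a low value. They report only what shows in the picture. A call takes as long as a camera call.
- bot.find_in(camera, thing): "bbox" ([left, top, right, bottom] in pixels, round what is visible of it).
- bot.trace(camera, thing): "mask" (384x512 bool, what is visible of it) and "bbox" ([left, top, right, bottom] in pixels, round what is visible of it).
The state is a dict: "clock": time; "qpos": joint angles; "qd": joint speeds; "joint_efforts": joint torques, N m; "position": TCP position; "tool_rot": TCP orientation; "force": force on the tool from outside, world axes, zero at the start; "moment": the same for the moment, N m; "grip_width": finger opening in m; "finger_force": force on a finger pad.
Only numpy, scipy, OpenCV 4.12 (cv2) and the standard library are available. Lean on these libraries where they do the work, as an engineer would, in place of code of your own. Each camera call takes 0.05 s, during which the arm holds its last target. There are 200 camera calls.

## Task

Turn the round marking wheel on the table by its wooden grip bar until the black arrow on it points at the yellow stud on the stand's rim, not the red or the green one, then let go. Leave the steel jigger standing beside it where it is.

Things in the scene. Friction and masses are not known exactly. Their poses are not given: they have to be found in the camera images.
- wheel_grip (a point): Centre of the marking wheel's dark wooden grip bar, on the wheel's upright axis, 54 mm above the table. Bar 60 mm long, 14 wide, 36 high, from the white plate (144 across, top 31 above the table) up to 67. It lies along the arrow's line (x, pointing away from the arrow's tip; y across, z up). Turns both ways with light friction (0.06 N m), stays where left; stops 97 degrees either side of green.
- arrow_aim (a point): The point the black arrow points at: on its line, 88 mm out from the wheel's axis (17 mm beyond the tip at the plate's edge), 33 mm above the table. It turns with the wheel, over the circle on which the studs stand. The arrow starts within 25 degrees of the green stud.
- yellow_stud (a point): Top centre of the yellow stud, 16 mm wide, 16 high, on the rim of the round grey stand (208 mm across, rim 17 mm above the table, fixed), 88 mm from the wheel's axis, 33 above the table. Like studs on the same circle: green in the middle, on the side towards the robot; yellow and red 52 degrees to either side of it, which is where varies.
- jigger_mid (a point): Centre of the loose steel jigger (double measuring cup, 44 mm in diameter, 108 mm high, narrow in the middle) that stands upright on the table to the right of the wheel, 54 mm above the table.

How it is judged:
By the outcome, as a careful person would: the job done as asked, in the order asked, and still so for the second after the job is handed in, with the robot touching nothing.
It also fails if it takes over 29 s, if anything falls off the work surface, if the arm or the gripper's body presses on something with over 40 N, if the wrist force passes 120 N, or if a joint passes its speed limit or range.

## Working session

There is one attempt and no reset: what is moved stays moved. The work goes in short steps, Python scripts to look and compute and a tool call to move; the robot and the scene stay as the last step left them, time stands still between calls to the robot, and variables do not carry over. Pictures are saved under pics/ and viewed, at most 10 in all, crops included, and the job is handed in when it is done.

Besides the shell and the picture viewer there is one more tool, called after "Emit:" as a command line: name --argument value ..., lists and objects as JSON in quotes. move_arm: Moves the arm, as the interface text tells. Its arguments: {"type":"object","properties":{"series":{"type":"array"},"squeeze":{"type":"number"}},"required":["series"]}

```bash
mkdir -p pics
cat > h.py <<'E'
import numpy as np, cv2
from workcell import bot
from scipy.spatial.transform import Rotation as Ro
def cam(n, st=None):
    p=bot.camera_params(n); f=192/np.tan(np.radians(p['fovy'])/2)
    K=np.array([[f,0,p['cx']],[0,f,p['cy']],[0,0,1.]]); d=np.array(p['dist_coeffs'],float)
    if 'R' in p: R=np.array(p['R']); t=np.array(p['t'])
    else:
        T=np.eye(4); T[:3,:3]=Ro.from_euler('xyz',st['tool_rot']).as_matrix() if np.size(st['tool_rot'])==3 else np.array(st['tool_rot']); T[:3,3]=st['position']
        W=np.linalg.inv(T@np.array(p['tool_from_camera'])); R=W[:3,:3]; t=W[:3,3]
    return K,d,R,t
def onz(c,uv,z):
    K,d,R,t=c; q=cv2.undistortPoints(np.array(uv,float).reshape(-1,1,2),K,d)[:,0]
    r=np.c_[q,np.ones(len(q))]@R; o=-R.T@t
    return o+r*((z-o[2])/r[:,2])[:,None]
def proj(c,X):
    K,d,R,t=c; return cv2.projectPoints(np.array(X,float).reshape(-1,3),cv2.Rodrigues(R)[0],t,K,d)[0][:,0]
E
python3 - <<'E'
from h import *
s=bot.observe(); print(s['tool_rot'],s['position'],s['clock'])
ims=[]
for n in ('scene','side'):
    im,_=bot.grab_frame(n); c=cam(n); ims.append(im)
    for th,z in (('yellow_stud',.025),('wheel_grip',.054),('arrow_aim',.033),('jigger_mid',.054)):
        for r in bot.trace(n,th)[:2]:
            ys,xs=np.nonzero(r['mask']); uv=[xs.mean(),ys.mean()]
            print(n,th,round(r['conf'],2),np.round(r['bbox']),np.round(uv),np.round(onz(c,[uv],z),3))
cv2.imwrite('pics/a.png',cv2.resize(np.vstack(ims)[:,:,::-1],None,fx=.78,fy=.78))
E
```

```text
[-3.14041469e+00  8.22976802e-05  2.83975214e+00] [0.18570623 0.59638879 0.20930768] 0.0
scene yellow_stud 0.55 [175. 186. 178. 192.] [173. 189.] [[0.494 0.039 0.025]]
scene wheel_grip 0.72 [180. 172. 242. 211.] [210. 193.] [[ 0.512 -0.071  0.054]]
scene arrow_aim 0.92 [176. 173. 245. 214.] [210. 194.] [[ 0.532 -0.046  0.033]]
scene jigger_mid 0.94 [306. 194. 332. 254.] [319. 221.] [[ 0.589 -0.3    0.054]]
side yellow_stud 0.41 [251. 268. 263. 280.] [255. 273.] [[0.492 0.045 0.025]]
side wheel_grip 0.58 [209. 215. 289. 267.] [246. 243.] [[0.52  0.014 0.054]]
side arrow_aim 0.66 [206. 218. 288. 271.] [246. 243.] [[ 0.533 -0.018  0.033]]
side jigger_mid 0.66 [262. 140. 287. 193.] [276. 165.] [[ 0.586 -0.307  0.054]]
```

View pics/a.png

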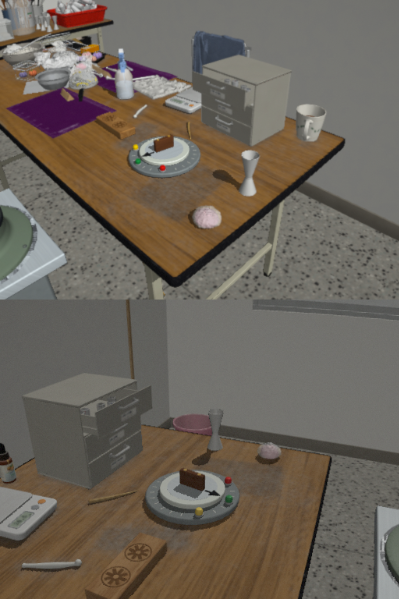

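Wheel at about (210,193) in scene and (246,243) in side. In scene, yellow stud near (174,188), green near (177,208), red near (209,215); jigger to the right at (319,221). The cabinet with an open drawer is behind. Now refine.

Run:
```python
from h import *
from scipy.optimize import least_squares
out=[]
for n,(x0,y0,x1,y1) in (('scene',(155,160,265,235)),('side',(175,205,315,305))):
    im,dp=bot.grab_frame(n); c=cam(n)
    hsv=cv2.cvtColor(im,cv2.COLOR_RGB2HSV); roi=np.zeros((384,512),bool); roi[y0:y1,x0:x1]=1
    H,S,V=[hsv[...,i].astype(int) for i in range(3)]
    P={}
    for k,m in (('y',(H>20)&(H<35)&(S>150)&(V>100)),('g',(H>45)&(H<85)&(S>120)),('r',((H<5)|(H>174))&(S>170)&(V>90))):
        m=m&roi; l,lab,st,ce=cv2.connectedComponentsWithStats(m.astype(np.uint8)); 
        if l>1:
            i=1+np.argmax(st[1:,4]); P[k]=onz(c,[ce[i]],.027)[0,:2]; print(n,k,ce[i].round(1),st[i,4],P[k].round(4))
    r=bot.trace(n,'arrow_aim')[0]['mask']
    w=((S<40)&(V>150)&roi).astype(np.uint8); w=w&cv2.dilate(r.astype(np.uint8),np.ones((5,5)))
    l,lab,st,ce=cv2.connectedComponentsWithStats(w); w=(lab==1+np.argmax(st[1:,4])).astype(np.uint8)
    cn=max(cv2.findContours(w,0,1)[0],key=cv2.contourArea)[:,0]
    X=onz(c,cn,.031)[:,:2]
    f=least_squares(lambda p:np.hypot(*(X-p).T)-.072,X.mean(0),loss='soft_l1',f_scale=.002)
    print(n,'plate',f.x.round(4),np.median(abs(f.fun)).round(4),len(X))
    for k in P: print(k,np.hypot(*(P[k]-f.x)).round(4),np.degrees(np.arctan2(*(P[k]-f.x)[::-1])).round(1))
    g=bot.trace(n,'wheel_grip')[0]['mask']
    dk=(V<60)&(S<110)&r.astype(bool)
    out.append(cv2.resize(im[y0-30:y1+10,x0-20:x1+20],(700,int(700*(y1-y0+40)/(x1-x0+40))),interpolation=2))
m=np.vstack(out); cv2.imwrite('pics/b.png',cv2.resize(m,None,fx=.58,fy=.58)[:,:,::-1])
```

```text
scene y [173.1 188. ] 39 [0.495  0.0412]
scene g [176.4 206.2] 39 [ 0.4538 -0.0245]
scene r [208.  214.9] 39 [ 0.4796 -0.0981]
scene plate [ 0.5395 -0.0438] 0.0035 144
y 0.096 117.7
g 0.0879 167.3
r 0.0809 -137.8
side y [254.7 272.3] 46 [0.4913 0.0461]
side g [292.8 255.4] 62 [ 0.4518 -0.0209]
side r [292.1 231.4] 48 [ 0.4772 -0.0935]
side plate [ 0.5308 -0.0563] 0.0092 240
y 0.1098 111.1
g 0.0866 155.8
r 0.0653 -145.2
```

View pics/b.png

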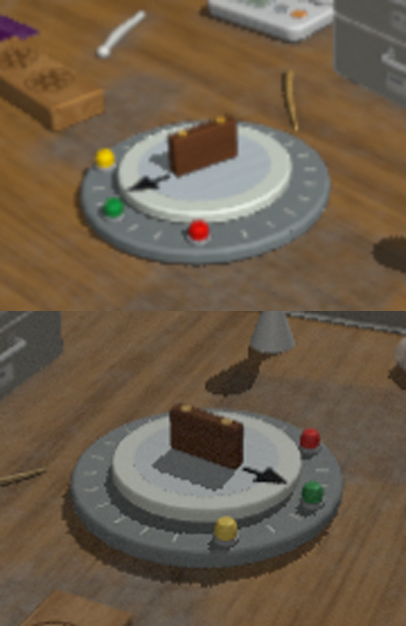

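The crops show the arrow near green (scene tip about (182,200), side about (283,250)) and the bar along it. The stud geometry agrees with the given sizes: centre about (.540,-.032), yellow at about 122°. I'll check the clearance to the cabinet, then hover.

Run:
```python
from h import *
C=np.array([.5396,-.0317])
for n,tip in (('scene',(182,200.2)),('side',(283,250))):
    X=onz(cam(n),[tip],.031)[0,:2]-C; print(n,np.hypot(*X),np.degrees(np.arctan2(X[1],X[0])))
    im,dp=bot.grab_frame(n); K,d,R,t=cam(n)
    v,u=np.nonzero(dp>0); q=cv2.undistortPoints(np.c_[u,v].astype(float).reshape(-1,1,2),K,d)[:,0]
    W=(np.c_[q,np.ones(len(q))]*dp[v,u][:,None]-t)@R
    for z in (.08,.12,.2,.25):
        m=(W[:,2]>z)&(W[:,2]<1)&(W[:,0]>.3)&(W[:,0]<1.2)&(abs(W[:,1])<.5); r=np.hypot(*(W[m][:,:2]-C).T)
        if m.any(): i=r.argsort()[len(r)//100]; print(n,z,r[i].round(3),W[m][i].round(3),W[m][:,2].max())
p=bot.camera_params('wrist'); print(np.round(p['tool_from_camera'],3),p['fovy'])
```

```text
scene 0.06734454021878862 169.66591070066622
scene 0.08 0.18 [ 0.715 -0.073  0.157] 0.21279849059802716
scene 0.12 0.179 [ 0.717 -0.058  0.164] 0.21279849059802716
scene 0.2 0.193 [0.725 0.02  0.201] 0.21279849059802716
side 0.07002063982295863 173.98328451164994
side 0.08 0.178 [ 0.714 -0.063  0.164] 0.2105008295090441
side 0.12 0.177 [ 0.717 -0.038  0.142] 0.2105008295090441
side 0.2 0.222 [ 0.761 -0.041  0.208] 0.2105008295090441
[[ 0.    -0.959 -0.284  0.072]
 [ 1.     0.    -0.     0.001]
 [ 0.001 -0.284  0.959 -0.165]
 [ 0.     0.     0.     1.   ]] 68.02416209915008
```

Emit:
move_arm --series '[[[-4,-4,-1],[0,0,0],100],[[-6,-6,-2],[0,0,0],100],[[-9,-9,-3],[0,0,0],100],[[-12,-12,-4],[0,0,0],100],[[-15,-15,-4],[0,0,0],100],[[-18,-18,-4],[0,0,0],100],[[-21,-21,-4],[0,0,0],100],[[-24,-24,-4],[0,0,0],100],[[-27,-27,-4],[0,0,0],100],[[-30,-30,-4],[0,0,0],100],[[-33,-33,-4],[0,0,0],100],[[-36,-36,-4],[0,0,0],100],[[-39,-39,-4],[0,0,0],100],[[-42,-42,-4],[0,0,0],100],[[-45,-45,-4],[0,0,0],100],[[-48,-48,-4],[0,0,0],100],[[-50,-49.5,-4],[0,0,0],100],[[-50,-49.5,-4],[0,0,0],100],[[-50,-49.5,-4],[0,0,0],100],[[-50,-49.5,-4],[0,0,0],100]]'

```text
clock: 2.57
position: [0.5158, -0.0242, 0.2497]
tool_rot: [3.141, -0.001, 2.84]
force: [-0.7, 0.2, -0.0]
grip_width: 0.0853
finger_force: 0.0
```

```bash
cat > w.py <<'E'
from h import *
import sys
s=bot.observe(); im,dp=bot.grab_frame('wrist'); c=cam('wrist',s)
hsv=cv2.cvtColor(im,cv2.COLOR_RGB2HSV); H,S,V=[hsv[...,i].astype(int) for i in range(3)]
P={}
for k,m in (('y',(H>20)&(H<35)&(S>150)&(V>100)),('g',(H>45)&(H<85)&(S>120)),('r',((H<5)|(H>174))&(S>170)&(V>90))):
    l,lab,st,ce=cv2.connectedComponentsWithStats(m.astype(np.uint8))
    if l>1:
        i=1+np.argmax(st[1:,4]); P[k]=onz(c,[ce[i]],.029)[0,:2]; print(k,ce[i].round(1),st[i,4],P[k].round(4))
for th in ('wheel_grip','arrow_aim','yellow_stud'):
    for r in bot.trace('wrist',th)[:1]:
        m=r['mask']; ys,xs=np.nonzero(m); print(th,r['conf'],np.round(r['bbox']),onz(c,[[xs.mean(),ys.mean()]],.054).round(4))
        if th=='wheel_grip': rect=cv2.minAreaRect(np.c_[xs,ys].astype(np.float32)); print(rect)
cv2.imwrite(sys.argv[1],im[:,:,::-1]); print(s['position'],s['clock'])
E
python3 w.py pics/c.png
```

```text
y [296.9 126.6] 97 [0.4942 0.0409]
g [241.2 111.2] 98 [ 0.4531 -0.024 ]
r [197.  146.5] 92 [ 0.4795 -0.096 ]
wheel_grip 0.9 [204. 121. 303. 226.] [[ 0.531  -0.0304  0.054 ]]
((254.10000610351562, 172.20001220703125), (98.83419799804688, 101.07026672363281), 63.43495178222656)
arrow_aim 0.74 [203. 119. 307. 222.] [[ 0.5313 -0.0306  0.054 ]]
[ 0.51576695 -0.02415219  0.24971612] 2.5667
```

View pics/c.png

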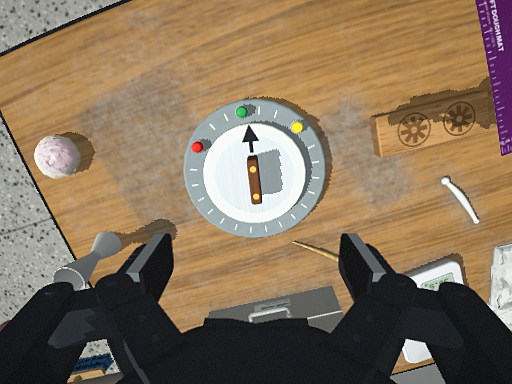

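The wrist view shows arrow tip at about (249,126), bar dots (253,169) and (256,197), yellow (297,127), green (241,111), red (197,147), jigger far left.

Run:
```python
from h import *
s=bot.observe(); c=cam('wrist',s); C=np.array([.5407,-.0333])
a=onz(c,[(249,126)],.031)[0,:2]; b=onz(c,[(252.5,169),(256.5,197)],.067)[:,:2]
p=onz(c,[(250,154)],.031)[0,:2]
A=lambda v:np.degrees(np.arctan2(v[1],v[0]))
print(a,A(a-C),np.hypot(*(a-C)),b,A(b[0]-b[1]),b.mean(0))
R=Ro.from_euler('xyz',s['tool_rot']).as_matrix(); print((R.T@(np.array([*C,.035])-s['position'])*100).round(2),A(R[:,0]),A(R[:,1]))
```

```text
[ 0.47453817 -0.01918424] 167.9564006796838 0.06765089041738434 [[ 0.52394745 -0.02934456]
 [ 0.56082345 -0.03545619]] 170.5896529898015 [ 0.54238545 -0.03240037]
[-2.67 -0.22 21.51] 162.81161040459793 72.81161173966862
```

Emit:
move_arm --series '[[[-1.5,-0.1,3],[0,0,-0.06],100],[[-2.7,-0.2,6],[0,0,-0.115],100],[[-2.7,-0.2,9],[0,0,-0.115],100],[[-2.7,-0.2,12],[0,0,-0.115],100],[[-2.7,-0.2,15],[0,0,-0.115],100],[[-2.7,-0.2,17.5],[0,0,-0.115],100],[[-2.7,-0.2,19.5],[0,0,-0.115],100],[[-2.7,-0.2,20.9],[0,0,-0.115],100],[[-2.7,-0.2,20.9],[0,0,-0.115],100],[[-2.7,-0.2,20.9],[0,0,-0.115],60],[[-2.7,-0.2,20.9],[0,0,-0.115],40],[[-2.7,-0.2,20.9],[0,0,-0.115],25],[[-2.7,-0.2,20.9],[0,0,-0.115],10],[[-2.7,-0.2,20.9],[0,0,-0.115],5],[[-2.7,-0.2,20.9],[0,0,-0.115],5],[[-2.7,-0.2,20.9],[0,0,-0.115],5],[[-2.7,-0.2,20.9],[0,0,-0.115],5],[[-2.7,-0.2,20.9],[0,0,-0.115],5]]' --squeeze 25

```text
clock: 4.27
position: [0.5415, -0.0341, 0.0415]
tool_rot: [3.141, 0.001, 2.955]
force: [-1.5, 2.1, 8.1]
grip_width: 0.0126
finger_force: 26.9
```

Emit:
move_arm --series '[[[0,0,0],[0,0,0.05],5],[[0,0,0],[0,0,0.12],5],[[0,0,0],[0,0,0.2],5],[[0,0,0],[0,0,0.28],5],[[0,0,0],[0,0,0.36],5],[[0,0,0],[0,0,0.44],5],[[0,0,0],[0,0,0.52],5],[[0,0,0],[0,0,0.6],5],[[0,0,0],[0,0,0.68],5],[[0,0,0],[0,0,0.75],5],[[0,0,0],[0,0,0.8],5],[[0,0,0],[0,0,0.823],5],[[0,0,0],[0,0,0.823],5],[[0,0,0],[0,0,0.823],5],[[0,0,0],[0,0,0.823],5]]'

```text
clock: 5.52
position: [0.541, -0.0348, 0.0414]
tool_rot: [-3.141, 0.0, 2.131]
force: [-4.0, -1.8, 12.1]
grip_width: 0.0128
finger_force: 27.2
```

```bash
python3 w.py pics/d.png; python3 -c "
from h import *
bot.grab_frame
s=bot.observe(); c=cam('wrist',s)
C=np.array([.5407,-.0333]);a=np.radians(122.1)
print(proj(c,[[*(C+r*np.array([np.cos(a),np.sin(a)])),z] for r,z in ((.088,.033),(.071,.031),(.04,.031))]))"
```

```text
y [256.   72.1] 555 [0.4946 0.0411]
g [145.8 129.6] 536 [ 0.4543 -0.0233]
r [134. 238.] 414 [ 0.4798 -0.0951]
wheel_grip 0.69 [150.  99. 362. 304.] [[ 0.5283 -0.0131  0.054 ]]
((257.4199523925781, 197.54225158691406), (212.33099365234375, 196.71250915527344), 28.49563980102539)
arrow_aim 0.87 [149. 101. 361. 302.] [[ 0.5283 -0.013   0.054 ]]
yellow_stud 0.97 [241.  57. 270.  88.] [[0.4963 0.0386 0.054 ]]
[ 0.54102479 -0.03484682  0.04144139] 5.5167
[[255.00515782  70.45959998]
 [255.01340607 101.07612585]
 [255.01574022 152.73275679]]
```

View pics/d.png

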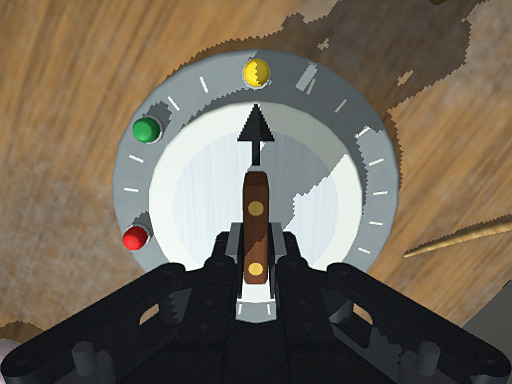

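The arrow (tip at (256,105)) lines up with the yellow stud at (256,72). Release and rise.

Emit:
move_arm --series '[[[0,0,0],[0,0,0],15],[[0,0,0],[0,0,0],25],[[0,0,0],[0,0,0],45],[[0,0,0],[0,0,0],70],[[0,0,0],[0,0,0],100],[[0,0,0],[0,0,0],100],[[0,0,0],[0,0,0],100],[[0,0,-1],[0,0,0],100],[[0,0,-3],[0,0,0],100],[[0,0,-6],[0,0,0],100],[[0,0,-9],[0,0,0],100],[[0,0,-12],[0,0,0],100],[[0,0,-14],[0,0,0],100],[[0,0,-15],[0,0,0],100],[[0,0,-15],[0,0,0],100],[[0,0,-15],[0,0,0],100]]'

```text
clock: 7.05
position: [0.5411, -0.0342, 0.191]
tool_rot: [3.141, -0.0, 2.132]
force: [0.9, -0.5, -0.3]
grip_width: 0.0853
finger_force: 0.0
```

```bash
python3 w.py pics/e.png
```

```text
y [255.4  86.4] 158 [0.4946 0.041 ]
g [194.  117.4] 141 [ 0.4538 -0.0237]
r [184.1 181.5] 123 [ 0.4798 -0.0957]
wheel_grip 0.67 [194. 102. 314. 223.] [[ 0.5363 -0.0258  0.054 ]]
((255.2416229248047, 162.13088989257812), (119.44401550292969, 120.34517669677734), 55.00797653198242)
arrow_aim 0.91 [194. 100. 317. 220.] [[ 0.5362 -0.0259  0.054 ]]
yellow_stud 0.48 [249.  78. 263.  95.] [[0.4959 0.0396 0.054 ]]
[ 0.54112181 -0.03421911  0.19095442] 7.05
```

View pics/e.png

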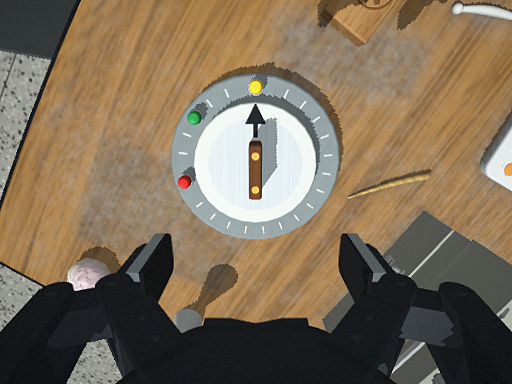

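The arrow (tip at (255,104)) points straight at the yellow stud (255,86). The jigger is still standing and the gripper is clear.

```bash
python3 -c "
from workcell import bot
print(bot.job_done())"
```

```text
the job is handed in; nothing more can be done
None
```

The wheel's arrow points at the yellow stud, the grip is released with the gripper raised clear, the jigger was not touched, and the job was handed in at about 7 s.

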